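Clear the mouth of the blank dispenser and draw one milling blank for a case

TASK

The jar and the black-capped amber bottle stand in the way in front of the milling-blank dispenser: first set both upright on the bottle tray, beside the small white-capped bottle that is there. Then draw the bottom blank, which peeps out of the dispenser's mouth, straight out while the three above stay in the dispenser, and lay it flat on the middle of the job card in the case pan, lengthways along the card. Set things down rather than drop them, and do not shift the small bottle, the stone model or anything else standing about.

Things in the scene. Friction and masses are not known exactly. Their poses are not given: they have to be found in the camera images.
- dispenser: Fixed aluminium magazine, an upright open-topped box 90 (x) x 46 (y) mm, 82 mm high, on a 6 mm foot plate. Origin: centre of its underside on the worktop; z up; its front with the mouth faces its own -x. Floor 18 mm up; inside 84 x 40 mm; the front wall (outer face at x = -45 mm) starts 36 mm up, so that one 14 mm blank passes under it. The foot plate ends 49 mm in front of the origin (x = -49 mm). Position and yaw (up to 0.25 rad) vary.
- blank0_c (a point): Centre of the bottom milling blank: plain white plastic bar 80 (its x) x 36 (its y) x 14 mm (z), 50 g. It lies on the dispenser's floor and its front end stands about 25 mm out of the mouth towards the dispenser's -x; draw it out along that line.
- blank1_c (a point): Centre of the next blank up, same size, held back by the front wall; it sinks 14 mm to the floor when the bottom one is drawn.
- blank2_c (a point): Centre of the third blank from below, same size.
- blank3_c (a point): Centre of the top blank, same size.
- jar_c (a point): Centre (31 mm above the underside) of the round screw-lid jar with blue lid, 54 mm diameter, 62 mm high, about 0.11 kg, standing in front of the dispenser's mouth; its place is swapped with the bottle's in some starts.
- bottle_c (a point): Centre (31 mm above the underside) of the black-capped amber bottle: round body 32 mm diameter, straight up to about 34 mm, then shoulder and cap 21 mm wide, 62 mm high in all, standing in front of the dispenser's mouth.
- bottle_tray: Fixed shallow steel tray 190 (x) x 110 (y) mm with 3 mm walls and rim 12 mm high; origin at the centre of its underside, floor 3 mm above it. It stands to the left or the right of the dispenser, long side away from the robot.
- small_bottle: Small white-capped amber bottle, 30 mm diameter, 58 mm high, already standing somewhere on the bottle tray; leave it. Origin: centre of its underside.
- case_pan: Fixed grey plastic pan 200 (x) x 116 (y) mm, walls 4 mm thick and 22 mm high, floor 4 mm up; origin at the centre of its underside. It stands on the other side of the dispenser from the tray. The stone model lies in its near or far half, the job card in the other.
- card_c (a point): Centre of the top face of the job card, a fixed buff card 50 (x) x 92 (y) mm, 1.5 mm thick, on the floor of the case pan, 5.5 mm above the worktop; its long side runs along its y.
- model: Dental stone model 59 x 72 x 23 mm lying in the case pan; leave it. Origin: centre of its underside.
- can: Aerosol can 53 mm diameter, 156 mm high, by the right rear of the dispenser; leave it. Origin: centre of its underside.
- glue: Small glue bottle 29 mm diameter, 105 mm high, by the left rear of the dispenser; leave it. Origin: centre of its underside.
- pen: Felt pen 17 x 135 (y) x 16 mm lying near the front edge of the worktop; leave it. Origin: centre of its underside.
Mind the look-alikes: they are no part of the job. Leave any green or pink look-alike of the part that bears blank3_c alone.

How it is judged:
On the way, in this order (a step that is already met when the one before it is completed fails the run):
1. the jar and the black-capped bottle stand upright on the bottle tray, released (x of jar_c in the frame of bottle_tray between -0.08 and 0.08 m and y of jar_c in the frame of bottle_tray between -0.045 and 0.045 m and z of jar_c in the frame of bottle_tray between 0.026 and 0.042 m and angle between each of jar_c, bottle_c's own z axis and vertical below 0.12 rad and linear speed of each of jar, bottle below 0.02 m/s and contact force between each of jar, bottle and the fingers below 0.1 N and x of bottle_c in the frame of bottle_tray between -0.08 and 0.08 m and y of bottle_c in the frame of bottle_tray between -0.045 and 0.045 m and z of bottle_c in the frame of bottle_tray between 0.026 and 0.042 m), for 0.2 s.
2. the bottom blank is out of the dispenser and the three above have stayed in it (horizontal distance between blank0_c and dispenser above 0.09 m and x of blank1_c in the frame of dispenser between -0.008 and 0.008 m and y of blank1_c in the frame of dispenser between -0.008 and 0.008 m and z of blank1_c in the frame of dispenser between 0.02 and 0.03 m and angle between each of blank1_c, blank2_c, blank3_c's own z axis and vertical below 0.12 rad and x of blank2_c in the frame of dispenser between -0.008 and 0.008 m and y of blank2_c in the frame of dispenser between -0.008 and 0.008 m and z of blank2_c in the frame of dispenser between 0.034 and 0.044 m and x of blank3_c in the frame of dispenser between -0.008 and 0.008 m and y of blank3_c in the frame of dispenser between -0.008 and 0.008 m and z of blank3_c in the frame of dispenser between 0.048 and 0.058 m), for 0.1 s.
At the end, for the whole second after the job is handed in: Jar and bottle upright, released on the tray; drawn blank flat on the card (centre within 18 mm, lengthways within 0.25 rad), released, at rest; three blanks stacked flat in the dispenser; model and small bottle moved under 15 mm, can and glue 20 mm, pen 30 mm (all of step 1 and x of blank1_c in the frame of dispenser between -0.008 and 0.008 m and y of blank1_c in the frame of dispenser between -0.008 and 0.008 m and z of blank1_c in the frame of dispenser between 0.02 and 0.03 m and angle between each of blank1_c, blank2_c, blank3_c's own z axis and vertical below 0.12 rad and x of blank2_c in the frame of dispenser between -0.008 and 0.008 m and y of blank2_c in the frame of dispenser between -0.008 and 0.008 m and z of blank2_c in the frame of dispenser between 0.034 and 0.044 m and x of blank3_c in the frame of dispenser between -0.008 and 0.008 m and y of blank3_c in the frame of dispenser between -0.008 and 0.008 m and z of blank3_c in the frame of dispenser between 0.048 and 0.058 m and horizontal distance between blank0_c and card_c below 0.018 m and angle between the x axis of blank0_c and the y axis of card_c, either way round below 0.25 rad and angle between blank0_c's own z axis and vertical below 0.08 rad and z of blank0_c in the frame of card_c between 0.003 and 0.011 m and linear speed of blank0 below 0.02 m/s and contact force between blank0 and the fingers below 0.1 N and distance of each of model, small_bottle from where it was at the start of the episode below 0.015 m and distance of each of can, glue from where it was at the start of the episode below 0.02 m and distance of pen from where it was at the start of the episode below 0.03 m); the robot touches nothing.
It fails at once if a bystander is knocked over or pushed away (distance of any of model, small_bottle from where it was at the start of the episode above 0.015 m or distance of any of can, glue from where it was at the start of the episode above 0.02 m or distance of pen from where it was at the start of the episode above 0.03 m or angle between any of model, small_bottle, can, glue's own z axis and vertical above 0.5 rad).
It fails at once if the jar or the bottle is tipped over (angle between any of jar_c, bottle_c's own z axis and vertical above 0.7 rad).
It fails at once if one of the upper blanks leaves the dispenser (horizontal distance between any of blank1_c, blank2_c, blank3_c and dispenser above 0.02 m).
It fails at once if the blank, the jar or the bottle is dropped ((linear speed of blank0 above 0.5 m/s and contact force between blank0 and the fingers below 0.1 N) or (linear speed of jar above 0.5 m/s and contact force between jar and the fingers below 0.1 N) or (linear speed of bottle above 0.5 m/s and contact force between bottle and the fingers below 0.1 N)).
It also fails if it takes over 62 s, if anything falls off the work surface, if the arm or the gripper's body presses on something with over 40 N, if the wrist force passes 120 N, or if a joint passes its speed limit or range.

ROBOT

A 7-joint arm with a two-finger parallel gripper is mounted at the origin on a cart in front of the work surface, level with it; the furniture and walls round the work are solid. World frame = base frame: x ahead of the robot, y to its left, z up, the work surface at z = 0. Lengths are in m, angles in rad, forces in N, time in s.
With the tool pointing down it reaches from about 0.425 to 0.875 m from the base axis. Payload 4.7 kg.
Tool frame: the origin (TCP) lies at the very end of the fingers, on their centre line; the grasp point (between the pads) lies 19 mm behind it; z points along the fingers, y is the line along which they close (so a half turn about z gives the same grasp; the last joint's range is limited). The gripper opens to 85 mm and grips with 20 to 120 N. Pads are 22 mm wide; open, the fingers measure 114 mm over their backs; the gripper's body (76 mm by 85 mm) begins 54 mm behind the grasp point. The pads swing forward as they close: fully open they stand 13 mm farther back than shut.
Start: joints at [1.358, 0.321, -0.07, 1.45, 0.023, 1.371, -0.057], TCP at [0.146, -0.633, 0.231] pointing down, gripper open.
Joint ranges: [-2.86, 2.86], [-0.3, 2.09], [-1.38, 1.24], [0.06, 2.45], [-1.56, 4.7], [0.09, 2.05], [-2.69, 2.69]. Speed limits (rad/s): [2.57, 2.57, 3.14, 3.14, 3.14, 3.14, 3.14].

INTERFACE

Orientations are given as a 3x3 rotation matrix whose columns are the frame's x, y, z axes.
In Python, from station import ctrl gives the robot as it stands.
- The arm moves only by the tool apply_moves, never from a script. Its argument "increments" is text: rows parted by semicolons, each of 5 numbers parted by spaces: the shift along the world's x, y, z in mm, then the turn about the world's z in degrees, then the opening, from 0 (shut) to 1 (fully open). In form: tx ty tz roll hand; .... A call has exactly 10 rows; each row is the pose to reach, as a shift and turn from the pose commanded when the call began; what a row does not reach only later rows make up. A row lasts 1/12 s, in which the tool goes at most 41.7 mm and 7.16 degrees, less where a joint would pass 70% of its speed; a pose out of reach is approached as far as the arm can. A call with a gripper value outside its range is refused whole. The fingers move at their own pace and stop on an object; "force" is the grip in N (left out, the last holds). Time passes only in rows, so rows that repeat a pose let the fingers close, or fill a call up. It gives the time, the measured TCP pose, the force, the opening and the grip force at its end, in the units of the state.
- ctrl.state(): the state, without advancing time (a new reading comes with each control period).
- ctrl.get_image(name): name is "side" or "top" or "wrist"; returns the picture (480x640x3 uint8, blue, green, red); there is no depth.
- ctrl.calibration(name): a dict with "fovy" (degrees; the focal length in pixels is half the picture's height over the tangent of half this angle, whatever the lens; pixels are square), "cx", "cy" (the principal point, pixels), "T" (4x4, takes a point from camera to world coordinates). Camera axes: x right, y up, looking along -z (the intrinsics and any distortion apply to the point x, -y, -z); pixel columns grow to the right and rows downward; lengths in m; the calibration is good to about 2 mm. A picture is of the moment at which its call begins: read the wrist's pose just before it. calibration takes no time and is no camera call; for the wrist camera it gives the pose at the moment of the call.
- ctrl.hand_in(): hands the job in; it is judged then, once.
The state is a dict: "time_s": time; "qpos": joint angles; "dq": joint speeds; "joint_torque": joint torques, N m; "tool_pos": TCP position; "tcp_rot": TCP orientation; "force": force on the tool from outside, world axes, zero at the start; "torque": the same for the moment, N m; "width": opening from 0.0 (shut) to 1.0 (fully open); "grip_force": force on a finger pad.
Only numpy, scipy, OpenCV 4.12 (cv2) and the standard library are available. Lean on these libraries where they do the work, as an engineer would, in place of code of your own. Each camera call takes 0.05 s, during which the arm holds its last target. There are 200 camera calls.

## Working session

There is one attempt and no reset: what is moved stays moved. The work goes in short steps, Python scripts to look and compute and a tool call to move; the robot and the scene stay as the last step left them, time stands still between calls to the robot, and variables do not carry over. Pictures are saved under pics/ and viewed, at most 10 in all, crops included, and the job is handed in when it is done.

Besides the shell and the picture viewer there is one more tool, called after "Request:" in YAML: its name, and indented under it one key for each argument. apply_moves: Moves the arm, as the interface text tells. Its arguments: {"type":"object","properties":{"increments":{"type":"string"},"force":{"type":"number"}},"required":["increments"]}

```bash
mkdir -p pics; ls; cat > h.py <<'E'
import numpy as np, cv2
from station import ctrl
def cal(n):
    c=ctrl.calibration(n); f=240/np.tan(np.radians(c["fovy"])/2)
    return c,f,np.array(c["T"])
def ray(n,u,v,z,c=None):
    c,f,T=c or cal(n)
    K=np.array([[f,0,c["cx"]],[0,f,c["cy"]],[0,0,1]])
    d=np.array([(u-c["cx"])/f,-(v-c["cy"])/f,-1.0])
    d=T[:3,:3]@d;o=T[:3,3]
    return o+d*(z-o[2])/d[2]
def proj(n,p):
    c,f,T=cal(n); q=T[:3,:3].T@(np.array(p)-T[:3,3])
    return c["cx"]+f*q[0]/-q[2], c["cy"]+f*q[1]/q[2]
E
python3 - <<'E'
from h import *
for n in("top","side"):
    cv2.imwrite(f"pics/{n}0.png",ctrl.get_image(n))
    c=ctrl.calibration(n);print(n,c)
s=ctrl.state();print(s["tool_pos"],s["tcp_rot"],s["width"],s["time_s"])
E
```

```text
pics
top {'fovy': 48.706701084392215, 'cx': 320.48421870146416, 'cy': 241.7852346706272, 'T': array([[-0.02770584,  0.99613166, -0.08339123,  0.4547905 ],
       [-0.99953167, -0.02652255,  0.01526426,  0.29029085],
       [ 0.01299347,  0.08377508,  0.99639997,  1.2248928 ],
       [ 0.        ,  0.        ,  0.        ,  1.        ]])}
side {'fovy': 46.54745991082337, 'cx': 323.57575982922367, 'cy': 236.6132603528038, 'T': array([[-0.78899051,  0.43373792, -0.43516134,  0.02653358],
       [-0.6143877 , -0.5515966 ,  0.5641533 ,  0.93106483],
       [ 0.00466117,  0.71246938,  0.70168772,  0.88882385],
       [ 0.        ,  0.        ,  0.        ,  1.        ]])}
[ 0.14598398 -0.63289224  0.23031045] [[ 9.74383168e-01  2.24893751e-01 -4.93107113e-04]
 [ 2.24894270e-01 -9.74381690e-01  1.69999397e-03]
 [-9.81565223e-05 -1.76734247e-03 -9.99998433e-01]] 1.0027788658048846 0.1
```

View pics/top0.png

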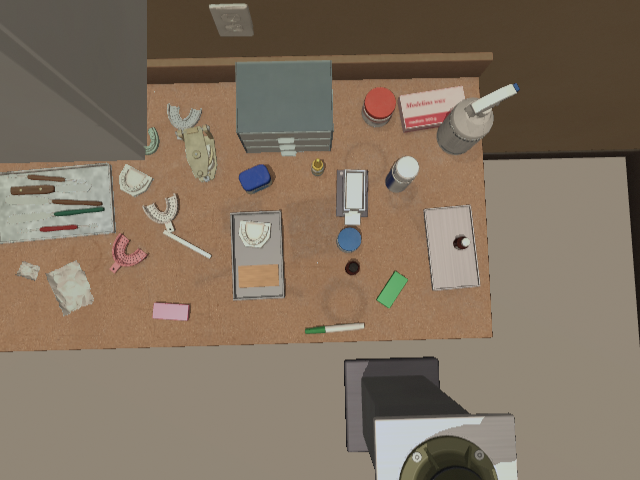

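View pics/side0.png

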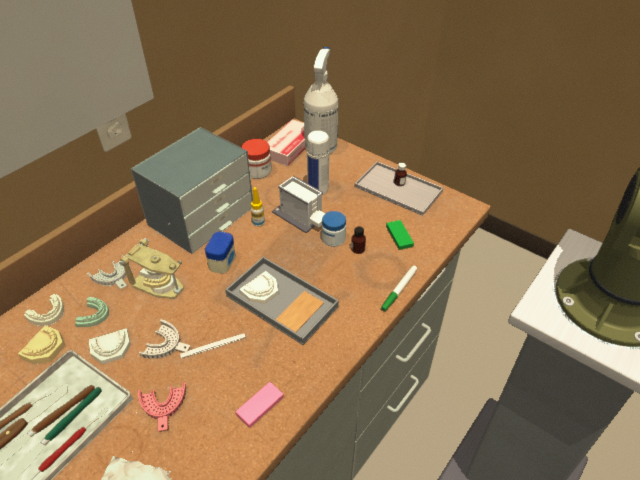

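The picture shows, with top-view pixels:
- **Jar:** the round blue lid at (349,239) is my choice. Look-alikes are the navy square jar (255,178) and the red-lid jar (380,105).
- **Bottle:** the black cap at (352,268) is my choice. Look-alikes are the white-capped small bottle (461,242) and the glue (318,167).
- **Blank:** the white end at the mouth (353,217) is my choice. Look-alikes are the green bar (392,289) and the pink bar (171,311).
- **Fixtures:** tray at (452,247), pan at (258,255), card at (258,276) and model at (255,234).

```bash
cat > m.py <<'E'
from h import *
im=cv2.imread("pics/top0.png");hsv=cv2.cvtColor(im,cv2.COLOR_BGR2HSV)
def blob(lo,hi,box):
    m=cv2.inRange(hsv,lo,hi);k=np.zeros_like(m);x0,y0,x1,y1=box;k[y0:y1,x0:x1]=m[y0:y1,x0:x1]
    cs,_=cv2.findContours(k,cv2.RETR_EXTERNAL,cv2.CHAIN_APPROX_NONE);return max(cs,key=cv2.contourArea)
def rep(name,c,z):
    r=cv2.minAreaRect(c);b=cv2.boxPoints(r);P=np.array([ray("top",u,v,z) for u,v in b])[:,:2]
    e=[P[1]-P[0],P[2]-P[1]];e.sort(key=np.linalg.norm)
    l=e[1];yaw=np.degrees(np.arctan2(l[1],l[0]))%180
    print(name,"px",np.round(r[0],1),"c",P.mean(0).round(4),"size",[round(float(np.linalg.norm(q)),4) for q in e],"long dir",round(yaw,1))
rep("jar",blob((95,120,60),(125,255,255),(325,220,375,258)),.062)
rep("bottle",blob((0,0,0),(180,255,55),(335,255,370,280)),.055)
rep("card",blob((8,100,150),(22,255,255),(238,258,280,292)),.0055)
rep("blankfront",blob((0,0,190),(180,60,255),(340,212,364,226)),.032)
rep("top blank",blob((0,0,185),(180,60,255),(338,165,370,210)),.074)
rep("disp", blob((0,0,60),(180,110,255),(330,160,374,226)),.05)
E
python3 m.py; python3 - <<'E'
import cv2
im=cv2.imread("pics/top0.png")
a=cv2.resize(im[150:300,320:500],None,fx=4.4,fy=4,interpolation=cv2.INTER_CUBIC)
a=cv2.resize(im[155:295,315:491],None,fx=4.25,fy=4.25,interpolation=cv2.INTER_CUBIC)
cv2.imwrite("pics/c1.png",a)
E
```

```text
jar px [345.4 239.6] c [0.5556 0.2175] size [0.0327, 0.0466] long dir 2.9
bottle px [351.8 267.8] c [0.4934 0.205 ] size [0.0265, 0.0282] long dir 133.3
card px [258.2 275.7] c [0.4826 0.4165] size [0.047, 0.09] long dir 91.2
blankfront px [352.  217.5] c [0.608 0.199] size [0.0251, 0.0318] long dir 88.5
top blank px [353.5 190. ] c [0.6635 0.1969] size [0.0331, 0.0756] long dir 178.0
disp px [351.5 192.5] c [0.6625 0.1996] size [0.097, 0.1476] long dir 177.9
```

View pics/c1.png

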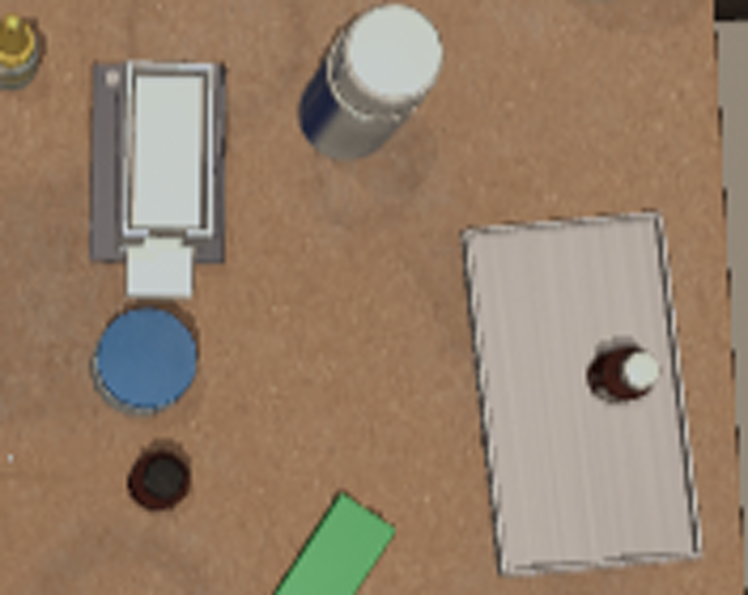

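The crop confirms the choice: the blue lid is at crop (150,359), the black cap at (166,476), the white blank end at (158,272), and the small bottle's cap at (640,370). Tray corners are visible.

```bash
python3 - <<'E'
from h import *
R=lambda x,y,z:ray("top",x/4.25+315,y/4.25+155,z)[:2].round(4)
print("jar",R(150,359,.062),"bot",R(166,476,.062))
t=np.array([R(*p,.012) for p in((466,232),(658,215),(698,552),(503,573))]);print("tray",t,t.mean(0))
print("small",R(640,370,.061))
for z in(.082,.088):
    d=np.array([R(*p,z) for p in((128,62),(213,64),(209,233),(122,233))]);print("disp",d.tolist(),d.mean(0))
print("blank front",R(127,297,.032),R(190,297,.032))
print("side jar",ray("side",334,219,.062)[:2],"bot",ray("side",359,232,.062)[:2])
E
```

```text
jar [0.5555 0.2067] bot [0.4947 0.2004]
tray [[ 0.6246  0.0287]
 [ 0.6312 -0.0766]
 [ 0.4477 -0.0888]
 [ 0.4393  0.017 ]] [ 0.5357   -0.029925]
small [ 0.5431 -0.0482]
disp [[0.7076, 0.2145], [0.7055, 0.1707], [0.6177, 0.1758], [0.6189, 0.2203]] [0.662425 0.195325]
disp [[0.7063, 0.2149], [0.7041, 0.1713], [0.6168, 0.1764], [0.618, 0.2207]] [0.6613   0.195825]
blank front [0.5916 0.2157] [0.5907 0.1821]
side jar [0.55507009 0.20902892] bot [0.48857561 0.20859762]
```

Request:
apply_moves:
  increments: "40 60 0 0 1;80 100 0 0 1;110 140 0 0 1;140 180 0 0 1;170 220 0 0 1;200 260 0 0 1;230 300 0 0 1;260 340 0 0 1;270 380 0 0 1;280 420 0 0 1"

```text
time_s: 0.93
tool_pos: [0.3887, -0.2934, 0.231]
tcp_rot: [[0.974, 0.225, 0.0], [0.225, -0.974, 0.0], [0.0, -0.0, -1.0]]
force: [0.7, -0.7, -1.3]
width: 0.999
grip_force: 0.0
```

Request:
apply_moves:
  increments: "30 30 0 -2 1;60 65 0 -4 1;80 105 0 -6 1;90 145 0 -8 1;95 185 0 -10 1;95 225 0 -12 1;95 265 0 -13 1;95 305 0 -13 1;95 345 0 -13 1;95 385 0 -13 1"

```text
time_s: 1.77
tool_pos: [0.4819, 0.0917, 0.2312]
tcp_rot: [[1.0, 0.0, 0.0], [0.0, -1.0, -0.001], [0.0, 0.001, -1.0]]
force: [0.5, 0.5, 0.3]
width: 0.997
grip_force: 0.0
```

Good tracking. Now go above and look with the wrist camera.

Request:
apply_moves:
  increments: "0 35 0 0 1;0 70 0 0 1;8 105 0 0 1;8 110 -10 0 1;8 110 -30 0 1;8 110 -30 0 1;8 110 -30 0 1;8 110 -30 0 1;8 110 -30 0 1;8 110 -30 0 1"

```text
time_s: 2.6
tool_pos: [0.4913, 0.1992, 0.2023]
tcp_rot: [[1.0, -0.001, 0.002], [-0.001, -1.0, -0.0], [0.002, 0.0, -1.0]]
force: [-0.0, -1.4, -0.8]
width: 0.999
grip_force: 0.0
```

```bash
python3 - <<'E'
from h import *
s=ctrl.state();c=cal("wrist");im=ctrl.get_image("wrist");cv2.imwrite("pics/w1.png",im)
print(s["tool_pos"],c)
import pickle;pickle.dump(c,open("w1.pkl","wb"))
E
```

```text
[0.49127034 0.19915837 0.20230987] ({'fovy': 64.82064322068253, 'cx': 322.246747893153, 'cy': 243.2290112454997, 'T': array([[-2.08942725e-03,  9.57459139e-01,  2.88561313e-01,
         5.63139700e-01],
       [-9.99997698e-01, -2.14133483e-03, -1.35783403e-04,
         2.00415367e-01],
       [ 4.87899330e-04, -2.88560932e-01,  9.57461409e-01,
         3.45745325e-01],
       [ 0.00000000e+00,  0.00000000e+00,  0.00000000e+00,
         1.00000000e+00]])}, np.float64(378.028942217742), array([[-2.08942725e-03,  9.57459139e-01,  2.88561313e-01,
         5.63139700e-01],
       [-9.99997698e-01, -2.14133483e-03, -1.35783403e-04,
         2.00415367e-01],
       [ 4.87899330e-04, -2.88560932e-01,  9.57461409e-01,
         3.45745325e-01],
       [ 0.00000000e+00,  0.00000000e+00,  0.00000000e+00,
         1.00000000e+00]]))
```

View pics/w1.png

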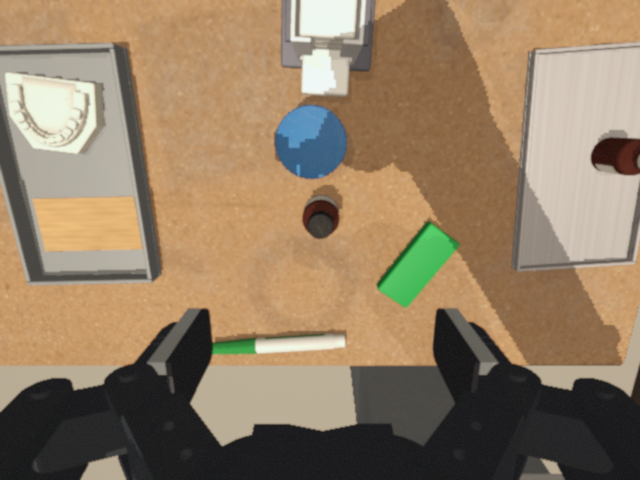

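The wrist view shows the jar lid at (311,142), the black cap at (320,226), the blank end edge from (303,95) to (348,95), and card corners (33,200), (134,196), (141,250) and (43,252).

```bash
python3 - <<'E'
from h import *;import pickle
c=pickle.load(open("w1.pkl","rb"))
R=lambda u,v,z:ray("w",u,v,z,c)[:2].round(4)
print("jar",R(311,142,.062),"bot",R(320,226,.062),"blank",R(302.5,95.5,.032),R(348.5,95.5,.032))
print("blank sides back",R(303.5,57,.032),R(349,57,.032))
print("footplate",R(282,67,.006),R(369,69,.006))
k=np.array([R(*p,.0055) for p in((33,200),(134,196),(141,250),(43,252))]);print(k.tolist(),k.mean(0))
print("tray",R(535,52,.012),R(517,269,.012),"small base",R(606,158,.02))
E
```

```text
jar [0.5543 0.2085] bot [0.4915 0.2022] blank [0.5883 0.2155] [0.5882 0.1799]
blank sides back [0.6154 0.2143] [0.6153 0.18  ]
footplate [0.6123 0.2333] [0.6106 0.1616]
[[0.5022, 0.4631], [0.5057, 0.3709], [0.4543, 0.3717], [0.4525, 0.4647]] [0.478675 0.4176  ]
tray [0.622  0.0299] [0.4368 0.0171] small base [ 0.5395 -0.0389]
```

Request:
apply_moves:
  increments: "1 3 -35 0 0.75;1 3 -70 0 0.75;1 3 -105 0 0.75;1 3 -140 0 0.75;1 3 -165 0 0.75;1 3 -185 0 0.75;1 3 -195 0 0.75;1 3 -195 0 0.75;1 3 -195 0 0.3;1 3 -195 0 0.2"
  force: 30

```text
time_s: 3.48
tool_pos: [0.493, 0.2031, 0.0079]
tcp_rot: [[1.0, -0.0, 0.003], [-0.0, -1.0, 0.001], [0.003, -0.001, -1.0]]
force: [-0.4, 0.1, 0.0]
width: 0.479
grip_force: 0.0
```

Request:
apply_moves:
  increments: "0 0 0 0 0.2;0 0 0 0 0.2;0 0 0 0 0.2;0 0 0 0 0.2;0 0 0 0 0.2;0 0 5 0 0.2;0 0 20 0 0.2;0 0 45 0 0.2;0 0 75 0 0.2;0 0 105 0 0.2"

```text
time_s: 4.32
tool_pos: [0.491, 0.2026, 0.1126]
tcp_rot: [[1.0, 0.0, -0.001], [0.0, -1.0, -0.0], [-0.001, 0.0, -1.0]]
force: [1.5, 0.6, -0.6]
width: 0.352
grip_force: 29.8
```

Request:
apply_moves:
  increments: "0 -15 0 0 0.2;-2 -45 0 0 0.2;-5 -80 0 0 0.2;-8 -115 0 0 0.2;-11 -150 0 0 0.2;-15 -185 0 0 0.2;-15 -215 0 0 0.2;-15 -232 -10 0 0.2;-15 -237 -35 0 0.2;-15 -237 -60 0 0.2"

```text
time_s: 5.15
tool_pos: [0.4779, -0.0375, 0.0521]
tcp_rot: [[1.0, -0.005, 0.004], [-0.005, -1.0, -0.003], [0.004, 0.003, -1.0]]
force: [-0.4, 0.1, -0.4]
width: 0.353
grip_force: 29.9
```

Request:
apply_moves:
  increments: "0 0 -15 0 0.2;0 0 -25 0 0.2;0 0 -33 0 0.2;0 0 -38 0 0.2;0 0 -41 0 0.2;0 0 -41 0 0.2;0 0 -41 0 0.2;0 0 -41 0 0.2;0 0 -41 0 0.2;0 0 -41 0 0.2"

```text
time_s: 5.98
tool_pos: [0.4776, -0.0342, 0.0112]
tcp_rot: [[1.0, 0.0, 0.002], [0.0, -1.0, -0.0], [0.002, 0.0, -1.0]]
force: [-0.2, 1.4, 4.8]
width: 0.352
grip_force: 30.4
```

Request:
apply_moves:
  increments: "0 0 0 0 0.4;0 0 0 0 0.45;0 0 0 0 0.55;0 0 0 0 0.6;0 0 0 0 0.6;0 0 5 0 0.6;0 0 20 0 0.6;0 0 50 0 0.6;0 0 85 0 0.6;0 0 120 0 0.6"

```text
time_s: 6.82
tool_pos: [0.4759, -0.0339, 0.1315]
tcp_rot: [[1.0, 0.001, -0.001], [0.001, -1.0, 0.001], [-0.001, -0.001, -1.0]]
force: [0.2, -1.1, 0.5]
width: 0.604
grip_force: 0.0
```

Request:
apply_moves:
  increments: "10 30 0 0 0.9;25 65 0 0 0.9;40 100 0 0 0.9;55 140 0 0 0.9;65 180 0 0 0.9;75 215 0 0 0.9;77 235 -10 0 0.9;77 242 -20 0 0.9;77 242 -30 0 0.9;77 242 -30 0 0.9"

```text
time_s: 7.65
tool_pos: [0.552, 0.2057, 0.0977]
tcp_rot: [[1.0, -0.0, -0.005], [-0.0, -1.0, -0.003], [-0.005, 0.003, -1.0]]
force: [-0.4, -1.9, 0.1]
width: 0.899
grip_force: 0.0
```

Request:
apply_moves:
  increments: "1 1 -20 0 0.9;1 1 -40 0 0.9;1 1 -60 0 0.9;1 1 -75 0 0.9;1 1 -87 0 0.9;1 1 -88 0 0.9;1 1 -88 0 0.5;1 1 -88 0 0.4;1 1 -88 0 0.4;1 1 -88 0 0.4"
  force: 40

```text
time_s: 8.48
tool_pos: [0.5555, 0.209, 0.0136]
tcp_rot: [[1.0, -0.0, 0.002], [-0.0, -1.0, 0.0], [0.002, -0.0, -1.0]]
force: [0.1, 0.2, 0.9]
width: 0.623
grip_force: 42.3
```

Request:
apply_moves:
  increments: "0 0 0 0 0.4;0 0 0 0 0.4;0 0 0 0 0.4;0 0 4 0 0.4;0 0 15 0 0.4;0 0 40 0 0.4;0 0 65 0 0.4;0 -5 90 0 0.4;0 -20 100 0 0.4;0 -45 105 0 0.4"

```text
time_s: 9.32
tool_pos: [0.555, 0.1674, 0.1206]
tcp_rot: [[1.0, 0.005, 0.004], [0.005, -1.0, 0.003], [0.004, -0.003, -1.0]]
force: [0.5, -0.3, -1.7]
width: 0.621
grip_force: 42.4
```

Request:
apply_moves:
  increments: "0 -25 0 0 0.4;5 -55 0 0 0.4;12 -90 0 0 0.4;20 -125 0 0 0.4;30 -155 0 0 0.4;36 -178 0 0 0.4;36 -190 0 0 0.4;36 -191 -15 0 0.4;36 -191 -35 0 0.4;36 -191 -55 0 0.4"

```text
time_s: 10.15
tool_pos: [0.5906, -0.0265, 0.0626]
tcp_rot: [[1.0, 0.0, 0.001], [0.0, -1.0, 0.0], [0.001, -0.0, -1.0]]
force: [-0.3, -0.4, -1.8]
width: 0.622
grip_force: 42.4
```

Request:
apply_moves:
  increments: "0 0 -15 0 0.4;0 0 -28 0 0.4;0 0 -36 0 0.4;0 0 -41 0 0.4;0 0 -45 0 0.4;0 0 -46 0 0.4;0 0 -46 0 0.4;0 0 -46 0 0.4;0 0 -46 0 0.4;0 0 -46 0 0.4"

```text
time_s: 10.98
tool_pos: [0.591, -0.0276, 0.0168]
tcp_rot: [[1.0, -0.0, 0.001], [-0.0, -1.0, -0.0], [0.001, 0.0, -1.0]]
force: [-0.3, 0.4, -0.8]
width: 0.619
grip_force: 42.5
```

Request:
apply_moves:
  increments: "0 0 -1 0 0.4;0 0 -1 0 0.63;0 0 -1 0 0.68;0 0 -1 0 0.75;0 0 -1 0 0.8;0 0 -1 0 0.8;0 0 15 0 0.8;0 0 45 0 0.8;0 0 80 0 0.8;0 0 115 0 0.8"

```text
time_s: 11.82
tool_pos: [0.5899, -0.0272, 0.1319]
tcp_rot: [[1.0, 0.0, -0.002], [0.0, -1.0, 0.001], [-0.002, -0.001, -1.0]]
force: [1.6, 0.7, 0.4]
width: 0.797
grip_force: 0.0
```

Request:
apply_moves:
  increments: "-10 35 0 -1 0.9;-20 70 0 -2 0.9;-30 110 0 -3 0.9;-40 150 0 -3 0.9;-50 190 0 -3 0.9;-60 220 0 -3 0.9;-70 228 0 -3 0.9;-75 228 0 -3 0.9;-75 228 0 -3 0.9;-75 228 0 -3 0.9"

```text
time_s: 12.65
tool_pos: [0.5164, 0.1982, 0.1311]
tcp_rot: [[0.998, -0.055, 0.0], [-0.055, -0.998, -0.002], [0.0, 0.002, -1.0]]
force: [0.3, -0.2, -0.4]
width: 0.902
grip_force: 0.0
```

```bash
python3 - <<'E'
from h import *;import pickle
s=ctrl.state();c=cal("wrist");im=ctrl.get_image("wrist");t=ctrl.get_image("top")
cv2.imwrite("pics/w2.png",im);pickle.dump(c,open("w2.pkl","wb"));print(s["tool_pos"],s["tcp_rot"][0])
a=im.copy();b=cv2.resize(t[190:310,390:500],None,fx=2,fy=2);a[240:480,:220]=b
cv2.imwrite("pics/w2v.png",a)
E
```

```text
[0.51637336 0.19824727 0.13113841] [ 9.98483490e-01 -5.50512951e-02  2.73444431e-04]
```

View pics/w2v.png

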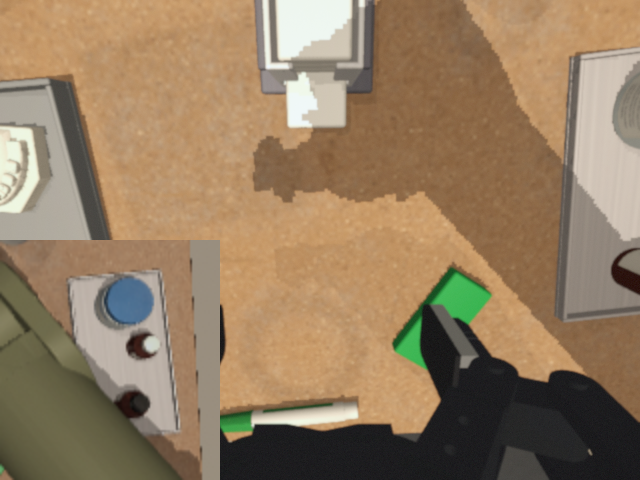

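The inset shows the jar, small bottle and black-capped bottle upright on the tray. The blank's end edge runs from (288,127) to (345,127), and the foot plate front from (262,91) to (371,93).

```bash
python3 - <<'E'
from h import *;import pickle
c=pickle.load(open("w2.pkl","rb"))
R=lambda u,v,z:ray("w",u,v,z,c)[:2].round(4)
print("front",R(288,126,.032),R(345,127,.032),"back",R(288,78,.032),R(347,82,.032))
print("foot",R(262,91,.006),R(371,93,.006))
print("rim inner/outer front",R(265,68,.085),R(366,70,.085))
E
```

```text
front [0.5911 0.2161] [0.5886 0.1813] back [0.6182 0.2139] [0.614  0.1791]
foot [0.6144 0.2336] [0.6092 0.1617]
rim inner/outer front [0.6164 0.2201] [0.613  0.1738]
```

```bash
python3 - <<'E'
from h import *
print(ctrl.state()["qpos"].round(2) if hasattr(ctrl.state()["qpos"],"round") else ctrl.state()["qpos"])
print("can base",ray("top",396,184,.0),"can top",ray("top",315+392/4.25,155+52/4.25,.156))
im=cv2.imread("pics/side0.png")
for z in(.082,.088):
  for p in((.616,.2195),(.614,.1735),(.706,.2145)):
    print(z,p,np.round(proj("side",(*p,z)),1), np.round(proj("side",(p[0],p[1],.006)),1))
a=cv2.resize(im[165:240,255:355],None,fx=8,fy=8,interpolation=cv2.INTER_CUBIC)
for z,col in((.082,(0,0,255)),(.088,(0,255,0))):
  for p in((.616,.2195),(.614,.1735),(.706,.2145)):
    u,v=proj("side",(*p,z));cv2.circle(a,(int((u-255)*8),int((v-165)*8)),4,col,-1)
cv2.imwrite("pics/s2.png",a)
E
```

```text
[ 0.35  0.3  -0.89  1.79  0.26  1.17 -2.24]
can base [0.68848557 0.0907737  0.        ] can top [0.69295634 0.09171103 0.156     ]
0.082 (0.616, 0.2195) [309.1 203.2] [309.6 228.2]
0.082 (0.614, 0.1735) [322.8 192.9] [322.6 217.9]
0.082 (0.706, 0.2145) [279.7 185.9] [281.3 210.8]
0.088 (0.616, 0.2195) [309.1 201.1] [309.6 228.2]
0.088 (0.614, 0.1735) [322.8 190.8] [322.6 217.9]
0.088 (0.706, 0.2145) [279.5 183.8] [281.3 210.8]
```

View pics/s2.png

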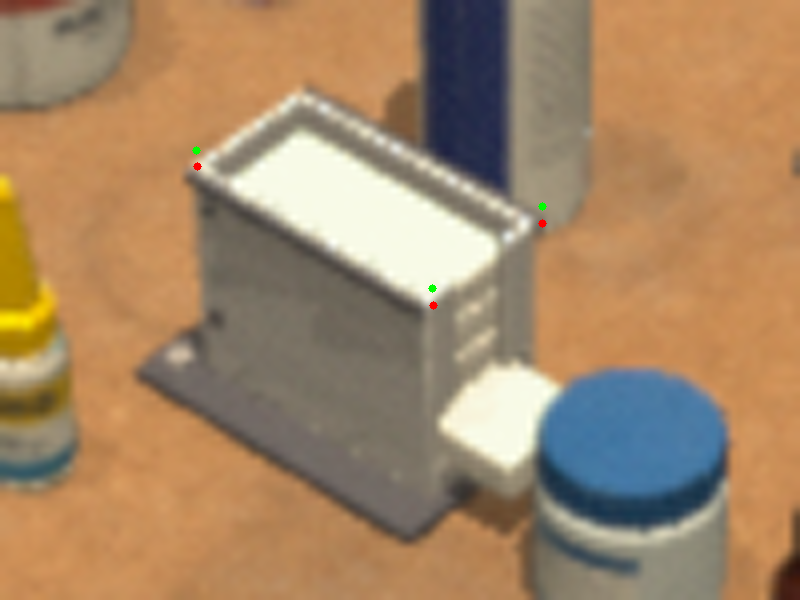

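The rim sits on the 82 mm marks (red, near corner (425,305)). The gripper body therefore needs TCP z of at least 0.013, so I grip at 0.015.

Request:
apply_moves:
  increments: "30 0 0 -1 0.6;60 0 0 -1 0.6;80 0 -10 -1 0.6;81 0 -40 -1 0.6;81 0 -70 -1 0.6;81 0 -90 -1 0.6;81 0 -105 -1 0.6;81 0 -112 -1 0.6;81 0 -115 -1 0.6;81 0 -115 -1 0.6"
  force: 40

```text
time_s: 13.58
tool_pos: [0.5971, 0.2002, 0.0165]
tcp_rot: [[0.998, -0.071, 0.0], [-0.071, -0.998, -0.0], [0.0, 0.0, -1.0]]
force: [0.2, -0.5, 0.6]
width: 0.599
grip_force: 0.0
```

```bash
python3 - <<'E'
from h import *
im=ctrl.get_image("wrist");s=ctrl.state();print(s["tool_pos"],s["force"],s["width"])
cv2.imwrite("pics/w3.png",im)
E
```

```text
[0.59752114 0.20060796 0.01732743] [ 0.08716584  0.35398332 -0.46815263] 0.5982806770161758
```

View pics/w3.png

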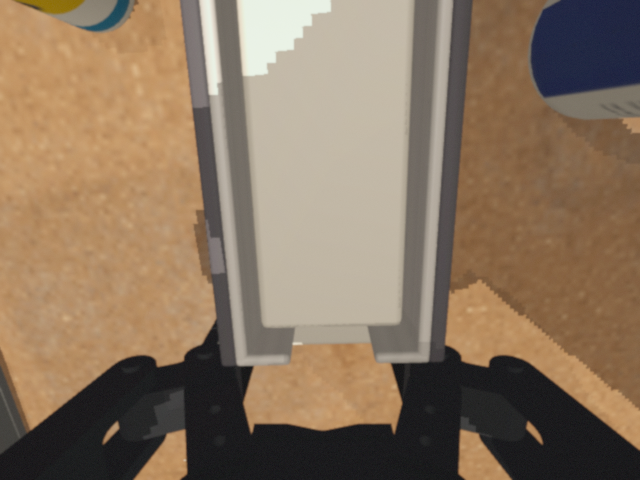

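The dispenser is centred at about column 332, with the fingers' centre at about 322. I shift about 2 mm towards -y, then close.

Request:
apply_moves:
  increments: "0 -2.5 -1 0 0.6;0 -2.5 -1 0 0.6;0 -2.5 -1 0 0.6;0 -2.5 -1 0 0.45;0 -2.5 -1 0 0.3;0 -2.5 -1 0 0.3;0 -2.5 -1 0 0.3;0 -2.5 -1 0 0.3;0 -2.5 -1 0 0.3;0 -2.5 -1 0 0.3"
  force: 40

```text
time_s: 14.47
tool_pos: [0.597, 0.1982, 0.0161]
tcp_rot: [[0.998, -0.07, 0.001], [-0.07, -0.998, -0.0], [0.001, 0.0, -1.0]]
force: [-1.2, -1.0, 5.6]
width: 0.407
grip_force: 42.7
```

Request:
apply_moves:
  increments: "-4 0.3 0 0 0.3;-10 0.7 0 0 0.3;-18 1.3 0 0 0.3;-26 1.9 0 0 0.3;-34 2.4 0 0 0.3;-42 3 0 0 0.3;-50 3.6 0 0 0.3;-58 4.1 0 0 0.3;-64 4.6 0 0 0.3;-70 5 0 0 0.3"

```text
time_s: 15.3
tool_pos: [0.5241, 0.2029, 0.0143]
tcp_rot: [[0.998, -0.069, -0.003], [-0.069, -0.998, -0.001], [-0.003, 0.001, -1.0]]
force: [0.0, 0.0, -0.1]
width: 0.414
grip_force: 42.0
```

Request:
apply_moves:
  increments: "-8 0.6 0 0 0.3;-16 1 0 0 0.3;-24 1.5 0 0 0.3;-30 2 2 0 0.3;-32 2 10 0 0.3;-32 2 20 0 0.3;-32 2 30 0 0.3;-32 2 40 0 0.3;-32 2 45 0 0.3;-32 2 45 0 0.3"

```text
time_s: 16.13
tool_pos: [0.4962, 0.2056, 0.0623]
tcp_rot: [[0.998, -0.07, 0.003], [-0.07, -0.998, 0.001], [0.003, -0.001, -1.0]]
force: [0.4, 0.6, -1.2]
width: 0.408
grip_force: 42.0
```

```bash
python3 - <<'E'
from h import *;import pickle
c=cal("wrist");im=ctrl.get_image("wrist");s=ctrl.state();print(s["tool_pos"],s["width"],s["grip_force"],s["qpos"])
t=ctrl.get_image("side")
b=cv2.resize(t[160:280,250:400],None,fx=2,fy=2);im[0:240,340:640]=b
cv2.imwrite("pics/w4.png",im);pickle.dump(c,open("w4.pkl","wb"))
E
```

```text
[0.49560497 0.20522809 0.0613935 ] 0.4093726746066514 42.026830315589905 [ 0.31871247  0.35651791 -0.87376788  1.89879519  0.31847369  1.02921605
 -2.33202992]
```

View pics/w4.png

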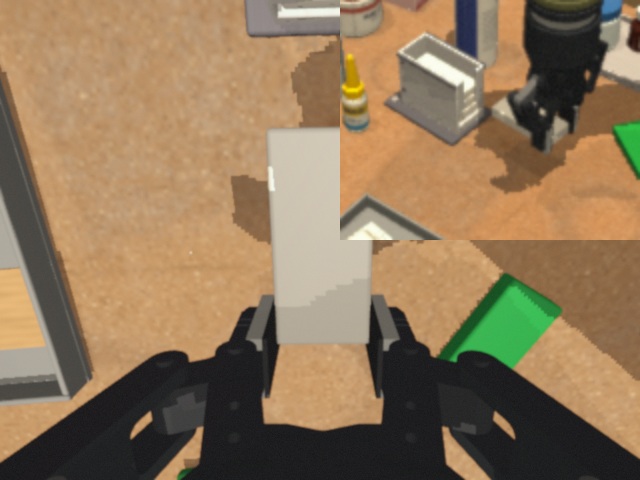

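The blank is held, with its near edge at row 343 and its far edge at row 129. The stack has sunk in the dispenser.

```bash
python3 - <<'E'
from h import *;import pickle
c=pickle.load(open("w4.pkl","rb"))
for z in(.075,.078,.081):
  R=lambda u,v:ray("w",u,v,z,c)[:2].round(4)
  print(z,R(277,343),R(370,343),R(268,129))
E
```

```text
0.075 [0.489  0.2251] [0.4864 0.1887] [0.5693 0.2196]
0.078 [0.4908 0.2246] [0.4883 0.189 ] [0.5692 0.2192]
0.081 [0.4926 0.224 ] [0.4901 0.1893] [0.5692 0.2188]
```

Request:
apply_moves:
  increments: "-5 15 5 7 0.3;-10 30 10 14 0.3;-15 45 15 21 0.3;-15 60 20 28 0.3;-15 75 20 35 0.3;-15 95 20 42 0.3;-15 115 20 49 0.3;-15 135 20 56 0.3;-15 155 20 63 0.3;-15 165 20 70 0.3"

```text
time_s: 17.07
tool_pos: [0.4786, 0.3726, 0.0798]
tcp_rot: [[0.399, 0.917, -0.001], [0.917, -0.399, 0.001], [0.001, -0.002, -1.0]]
force: [-0.7, -0.3, 0.5]
width: 0.409
grip_force: 42.0
```

Request:
apply_moves:
  increments: "1 4 0 7 0.3;1 8 0 14 0.3;1 12 0 21 0.3;1 12 0 25 0.3;1 12 -10 25 0.3;1 12 -20 25 0.3;1 12 -30 25 0.3;1 12 -30 25 0.3;1 12 -30 25 0.3;1 12 -30 25 0.3"

```text
time_s: 17.9
tool_pos: [0.4806, 0.3821, 0.0503]
tcp_rot: [[-0.017, 1.0, 0.0], [1.0, 0.017, -0.0], [-0.0, 0.0, -1.0]]
force: [-0.1, 0.6, 0.5]
width: 0.41
grip_force: 42.0
```

```bash
python3 - <<'E'
from h import *;import pickle
c=cal("wrist");im=ctrl.get_image("wrist");s=ctrl.state();print(s["tool_pos"],s["tcp_rot"],s["width"])
t=ctrl.get_image("side")
b=cv2.resize(t[230:350,210:360],None,fx=2,fy=2);im[240:480,340:640]=b
cv2.imwrite("pics/w5.png",im);pickle.dump(c,open("w5.pkl","wb"))
E
```

```text
[0.48076767 0.38234084 0.0506501 ] [[-1.70819615e-02  9.99853931e-01  5.68427638e-04]
 [ 9.99854067e-01  1.70818284e-02  2.38178236e-04]
 [ 2.28433662e-04  5.72413237e-04 -9.99999810e-01]] 0.4076815889140235
```

View pics/w5.png

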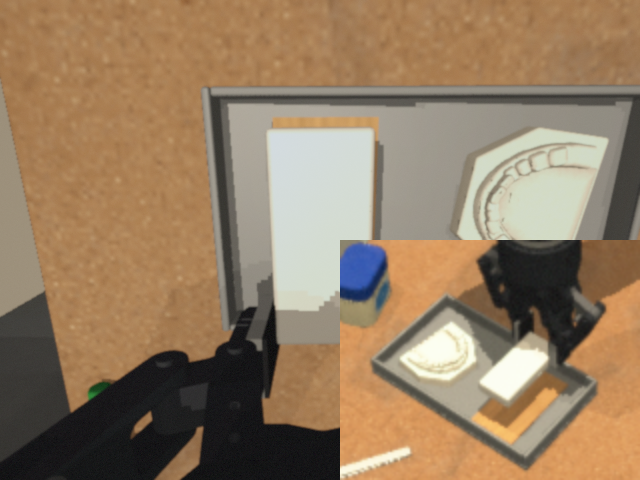

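The card's far end shows at row 117, columns 273–380. The blank's far edge is at row 129, columns 268–375.

```bash
python3 - <<'E'
from h import *;import pickle
c=pickle.load(open("w5.pkl","rb"))
R=lambda u,v,z:ray("w",u,v,z,c)[:2].round(4)
print("card far",R(273,117,.0055),R(380,117,.0055),"blank far",R(267,129,.067),R(375,129,.067),"blank near L",R(275,343,.067))
E
```

```text
card far [0.4543 0.4621] [0.5048 0.4629] blank far [0.46   0.4567] [0.4946 0.4573] blank near L [0.461  0.3788]
```

Request:
apply_moves:
  increments: "1.5 0 -12 0 0.3;1.5 0 -24 0 0.3;1.5 0 -32 0 0.3;1.5 0 -37 0 0.3;1.5 0 -40 0 0.3;1.5 0 -42 0 0.3;1.5 0 -43 0 0.3;1.5 0 -44 0 0.3;1.5 0 -44 0 0.3;1.5 0 -44 0 0.3"

```text
time_s: 18.83
tool_pos: [0.4823, 0.3823, 0.0067]
tcp_rot: [[-0.017, 1.0, 0.001], [1.0, 0.017, 0.0], [0.0, 0.001, -1.0]]
force: [-0.7, 0.3, 0.0]
width: 0.407
grip_force: 42.0
```

Request:
apply_moves:
  increments: "0 0 -0.5 0 0.3;0 0 -1 0 0.3;0 0 -1.5 0 0.3;0 0 -2 0 0.3;0 0 -2.5 0 0.3;0 0 -2.5 0 0.3;0 0 -2.5 0 0.3;0 0 -2.5 0 0.3;0 0 -2.5 0 0.3;0 0 -2.5 0 0.3"

```text
time_s: 19.67
tool_pos: [0.4823, 0.3821, 0.0048]
tcp_rot: [[-0.017, 1.0, 0.001], [1.0, 0.017, -0.001], [-0.001, 0.001, -1.0]]
force: [-1.5, -1.7, 6.3]
width: 0.407
grip_force: 46.0
```

Contact (6 N). Release gently and lift.

Request:
apply_moves:
  increments: "0 0 0 0 0.41;0 0 0 0 0.45;0 0 0 0 0.5;0 0 0 0 0.55;0 0 0 0 0.55;0 0 8 0 0.55;0 0 30 0 0.55;0 0 60 0 0.55;0 -10 95 0 0.55;0 -30 130 0 0.55"

```text
time_s: 20.5
tool_pos: [0.4805, 0.3543, 0.1357]
tcp_rot: [[-0.022, 1.0, -0.001], [1.0, 0.022, 0.002], [0.002, -0.001, -1.0]]
force: [1.1, -0.6, 0.4]
width: 0.554
grip_force: 0.0
```

Request:
apply_moves:
  increments: "0 -30 30 0 0.55;0 -60 60 0 0.55;0 -95 60 0 0.55;0 -130 60 0 0.55;0 -165 60 0 0.55;0 -195 60 0 0.55;0 -200 60 0 0.55;0 -200 60 0 0.55;0 -200 60 0 0.55;0 -200 60 0 0.55"

```text
time_s: 21.33
tool_pos: [0.4818, 0.1542, 0.1942]
tcp_rot: [[-0.02, 1.0, 0.0], [1.0, 0.02, 0.001], [0.001, 0.001, -1.0]]
force: [-0.8, -0.0, -0.7]
width: 0.548
grip_force: 0.0
```

```bash
python3 - <<'E'
from h import *
s=ctrl.state();print(s["tool_pos"],s["time_s"])
t=ctrl.get_image("top");d=ctrl.get_image("side")
a=np.hstack([cv2.resize(t[150:310,220:380],(400,400)),cv2.resize(d[130:330,220:420],(400,400))])
b=cv2.resize(t[190:310,390:500],(183,200));e=cv2.resize(d[140:240,340:460],(240,200))
f=np.zeros((600,800,3),np.uint8);f[:400]=a;f[400:,:183]=b;f[400:,200:440]=e
cv2.imwrite("pics/f.png",f)
E
```

```text
[0.48176207 0.15421384 0.1942312 ] 21.3333
```

View pics/f.png

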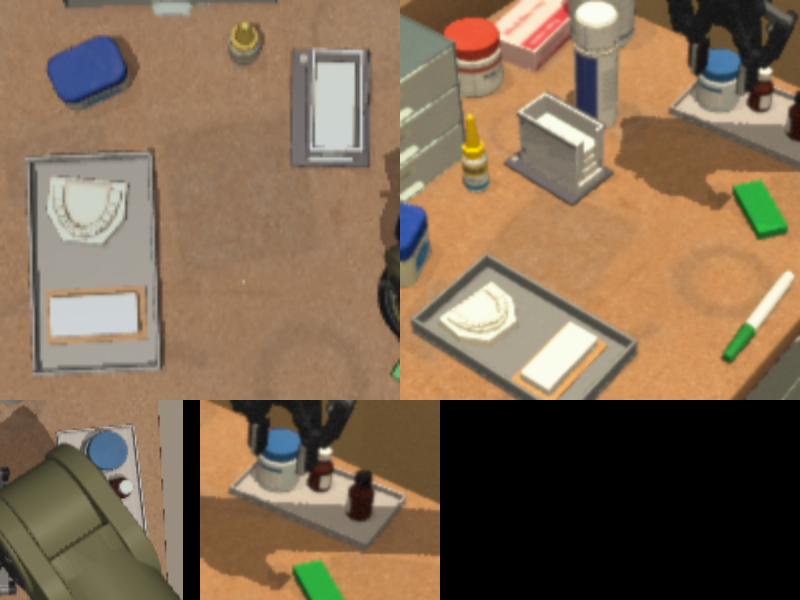

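The blank lies flat and centred on the card, three blanks sit in the dispenser, and the jar and bottle stand on the tray with nothing else moved.

```bash
python3 -c "
from station import ctrl
print(ctrl.hand_in())"
```

```text
the job is handed in; nothing more can be done
None
```

I've handed the job in at about 21 s of the 62 s allowed: in the last pictures the jar and bottle stand upright on the tray, the drawn blank lies flat and lengthways on the middle of the card, three blanks remain in the dispenser, and nothing else appears to have moved. The hand-in gave no verdict.

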